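# Release the eccentric lock and run the loaded shuttle under the insert press

## Robot

A 6-joint arm with a two-finger parallel gripper is mounted at the origin on the work surface. World frame = base frame: x ahead of the robot, y to its left, z up, the work surface at z = 0. Lengths are in m, angles in degrees, forces in N, time in s.
With the tool pointing down it reaches from about 0.375 to 0.9 m from the base axis. Payload 3.1 kg.
Tool frame: the origin (TCP) lies at the very end of the fingers, on their centre line; the grasp point (between the pads) lies 19 mm behind it; x points along the fingers, y is the direction in which the jaws open and shut, and the axes are right-handed (so a half turn about x gives the same grasp; the last joint's range is limited). The gripper opens to 85 mm and grips with 20 to 120 N. Pads are 22 mm wide; open, the fingers measure 114 mm over their backs; the gripper's body (76 mm by 85 mm) begins 54 mm behind the grasp point. The pads swing forward as they close: fully open they stand 13 mm farther back than shut.
Start: joints at [-73.367, 30.224, 82.088, -0, 67.689, -10.227], TCP at [0.282, -0.558, 0.231] pointing down, gripper open.
Joint ranges: [-176.69, 176.69], [-43.24, 126.21], [12.49, 139.97], [-82, 262], [0, 151.66], [-163.58, 163.58]. Speed limits (degrees/s): [159.86, 159.86, 180, 180, 180, 180].

## Interface

Orientations are given as [roll, pitch, yaw] about the fixed x, y, z axes, in that order (R = Rz(yaw) Ry(pitch) Rx(roll)).
In Python, from bench import robot gives the robot as it stands.
- The arm moves only by the shell command python3 -m crank 'ROWS' [FORCE]. ROWS is JSON, a list of rows, each an object with "gripper": the opening, from 0 (shut) to 1 (fully open); "offset": the shift along the tool's x, y, z in mm, a list of three; "turn": the turn about the tool's x in degrees. A call has 1 to 20 rows; each row is the pose to reach, as a shift and turn from the pose commanded when the call began, along the tool's axes at that moment; what a row does not reach only later rows make up. A row lasts 1/12 s, in which the tool goes at most 41.7 mm and 7.16 degrees, less where a joint would pass 70% of its speed; a pose out of reach is approached as far as the arm can. A call with a gripper value outside its range is refused whole. The fingers move at their own pace and stop on an object; FORCE is the grip in N (left out, the last holds). Time passes only in rows, so rows that repeat a pose let the fingers close. It gives the time, the measured TCP pose, the force and the opening at its end, in the units of the state.
- robot.sense(): the state, without advancing time (a new reading comes with each control period).
- robot.get_image(name): name is "scene" or "top" or "wrist"; returns the picture (420x560x3 uint8, red, green, blue); there is no depth.
- robot.camera_model(name): a dict with "camera_matrix" (3x3 intrinsics, pixels), "position" and "attitude" of the camera in the world; the wrist camera has in their place "hand_eye" (4x4, takes a point from camera to tool coordinates, whose origin is the TCP and whose axes are the tool frame's). Camera axes: x right, y down, z forward; pixel columns grow to the right and rows downward; lengths in m; the calibration is good to about 2 mm. A picture is of the moment at which its call begins: read the wrist's pose just before it. camera_model takes no time and is no camera call.
- robot.sign_off(): hands the job in, once; it reports no verdict.
The state is a dict: "clock": time; "joint_positions": joint angles; "qd": joint speeds; "joint_efforts": joint torques, N m; "tcp_pos": TCP position; "orientation": TCP orientation; "wrist_force": force on the tool from outside, world axes, zero at the start; "ft_torque": the same for the moment, N m; "gripper_width": opening from 0.0 (shut) to 1.0 (fully open).
Only numpy, scipy, OpenCV 4.12 (cv2) and the standard library are available. Lean on these libraries where they do the work, as an engineer would, in place of code of your own. Each camera call takes 0.05 s, during which the arm holds its last target. There are 200 camera calls.

## Task

The loaded shuttle of the insert press is locked in its loading position by the eccentric cam. With the fingertips, push the cam's red-gripped lever round to its far stop pin so that the cam is at its low point, and only then push the shuttle by its black push plate forward until it is fully home at the end stop under the ram. Leave the cam at its low point, keep the printed bracket seated in its nest on the shuttle, lift nothing, and leave the other things on the bench where they are.

Things in the scene. Friction and masses are not known exactly. Their poses are not given: they have to be found in the camera images.
- insert_press: Fixed bench press. Origin at table level; +x is the way the shuttle is pushed forward (away from the robot, within 15 degrees), y left, z up. Grey base plate 12 mm thick, x -190 to 255, y -100 to 120 mm. Shuttle rails along x about y = 30 mm; the cam is at their right (-y). At the far end a column 242 mm high at (225, 30) carries the press head.
- ram_axis (a point): Point under the ram, 44 mm above the table, at (100, 30) mm of the press frame; the nest comes here when the shuttle is home. Over it the ram tip hangs at 105 mm above the table and the press head (44 mm wide, from 145 to 195 mm above the table, reaching back to the column); its front face is at x = 72 mm, 112 mm ahead of the push plate's home position.
- shuttle (a joint): How far the shuttle has been pushed forward, in m: 0 fully back (loading position, where it starts), 0.120 fully home at the end stop. Slides on rails with about 2.5 N of drag and stays where it is left. After 4 to 8 mm its follower roller runs onto the cam unless the cam is down.
- cam (a joint): Angle of the eccentric cam and its lever about the vertical pivot, in rad, growing counter-clockwise seen from above: 0 = high point at the shuttle's roller (locked), 2.04 = low point, facing away from the shuttle, where the lever meets its far stop pin; starts between 0 and 0.4. Friction of 0.25 N m (3 N at the grip) holds it wherever it is left.
- cam_pivot (a point): Top of the cam's pivot, 49 mm above the table, at (-34, -54) mm of the press frame. Below it lies the steel eccentric disc (48 mm diameter, 14 mm off centre, red dot on its high side). The lever, a dark bar, its top 46 mm above the table, points (211.5 degrees + joint value) from the press's +x: locked, back and right; it swings round the right side; low, forward and right.
- lever_grip (a point): Middle of the red upright grip at the lever's end, 85 mm from the pivot axis: a round post 18 mm in diameter, 46 to 86 mm above the table, this point at 66 mm. Moves with the lever. Push it sideways along its arc: at first outwards (to the right) from its side facing the shuttle, then forward, last forward and left.
- push_plate (a point): Middle of the rear (robot-side) face of the shuttle's black upright push plate: 80 mm wide, 8 mm thick, from 44 to 84 mm above the table, this point 64 mm above it. The face looks along the press frame's -x; it moves with the shuttle. Free space behind it.
- nest (a point): Centre of the floor of the orange nest on the shuttle, 44 mm above the table, 140 mm ahead of the push plate; a rim 9 mm high encloses 53 x 43 mm. When the shuttle is home it lies under the ram.
- bracket: Cream printed bracket lying loose in the nest: foot 50 x 40 x 8 mm, round boss 20 mm in diameter to 26 mm, brass insert on top to 31 mm. Origin at the centre of its underside. Rides along with the shuttle.
- spare_bracket: Another such cream bracket, standing on the table to the right of the press. Origin at the centre of its underside. Leave alone.
- screwdriver: Blue-handled screwdriver 170 mm long lying on the table to the right. Leave alone.
- insert_jar: Small round jar of inserts with white lid, 56 mm in diameter, 47 mm high, standing to the right of the press. Origin at the centre of its underside. Leave alone.
- tweezers: Steel tweezers, 130 mm long, lying on the table to the left of the press. Leave alone.
- caliper: Calliper with dark display, 235 mm long, lying on the table to the left of the press. Leave alone.
- mug: Blue mug, 80 mm in diameter, 92 mm high, standing to the left. Origin at the centre of its underside. Leave alone.
Not all that is in view belongs to the job. What is shaped like the bracket but pink or turquoise is not meant.

How it is judged (in metres and radians):
On the way, in this order (a step that is already met when the one before it is completed fails the run):
1. the cam is at its low point while the shuttle is still in its loading position (value of joint cam above 1.87 rad and value of joint shuttle below 0.02 m), for 0.2 s.
2. the shuttle is fully home (value of joint shuttle above 0.116 m), for 0.2 s.
At the end, for the whole second after the job is handed in: The cam stands within 10 degrees of its low point, the shuttle is at rest within 4 mm of its end stop, and the bracket still lies flat in its nest (within 6 mm of its centre) (value of joint cam above 1.87 rad and value of joint shuttle above 0.116 m and velocity of joint shuttle below 0.005 m/s and horizontal distance between bracket and nest below 0.006 m and z of bracket in the frame of nest below 0.004 m and angle between bracket's own z axis and vertical below 0.1 rad and linear speed of bracket below 0.02 m/s); the robot touches nothing.
It fails at once if the bracket is lifted or knocked out of its nest (z of bracket in the frame of nest above 0.008 m or horizontal distance between bracket and nest above 0.012 m or angle between bracket's own z axis and vertical above 0.35 rad).
It fails at once if another thing on the bench is shifted by more than 20 mm, or lifted (distance of any of spare_bracket, screwdriver, insert_jar, tweezers, caliper, mug from where it was at the start of the episode above 0.02 m).
It also fails if it takes over 58 s, if anything falls off the work surface, if the arm or the gripper's body presses on something with over 40 N, if the wrist force passes 120 N, or if a joint passes its speed limit or range.

## Working session

There is one attempt and no reset: what is moved stays moved. The work goes in short steps, Python scripts to look and compute and a shell command to move; the robot and the scene stay as the last step left them, time stands still between calls to the robot, and variables do not carry over. Pictures are saved under pics/ and viewed, about 8 in all and at most 12, crops included, and the job is handed in when it is done.

```bash
mkdir -p pics; cat > h.py <<'E'
from bench import robot
import numpy as np, cv2
from scipy.spatial.transform import Rotation as R
def snap(n,f):
    im=robot.get_image(n); cv2.imwrite(f'pics/{f}.png',im[:,:,::-1]); return im
E
python3 - <<'E'
from h import *
print(robot.sense())
for n in('scene','top'): print(n,robot.camera_model(n))
a=snap('scene','scene1');b=snap('top','top1')
E
```

```text
{'clock': 0.0, 'joint_positions': array([-7.33680942e+01,  3.02786324e+01,  8.21556424e+01, -5.42640454e-04,
        6.76877954e+01, -1.02267793e+01]), 'qd': array([ 0.14331168, -0.09074173,  0.00771745,  0.07873337, -0.02392867,
        0.09994588]), 'joint_efforts': array([ 1.13694712e-04, -4.42353165e+01, -1.78026491e+01, -2.94293341e-04,
        8.44705151e-03,  1.24010208e-05]), 'tcp_pos': array([ 0.28219493, -0.55688049,  0.23034131]), 'orientation': array([-99.99135885,  89.87792872, 106.8675328 ]), 'wrist_force': array([-0.56402693, -1.27995734, -0.99043281]), 'ft_torque': array([-0.02663792,  0.01952277, -0.03832672]), 'gripper_width': 1.0006525052563946}
scene {'camera_matrix': array([[452.5722214 ,   0.        , 288.95411405],
       [  0.        , 452.5722214 , 204.90515756],
       [  0.        ,   0.        ,   1.        ]]), 'position': array([ 1.11795812, -0.09552971,  0.91821966]), 'attitude': array([-144.68628698,   -0.8637437 ,   72.67702995])}
top {'camera_matrix': array([[509.4927576 ,   0.        , 280.10140071],
       [  0.        , 509.4927576 , 199.64569484],
       [  0.        ,   0.        ,   1.        ]]), 'position': array([0.50382825, 0.08840276, 1.24263817]), 'attitude': array([-176.73405008,    1.19397142,  -91.45508848])}
```

View pics/top1.png

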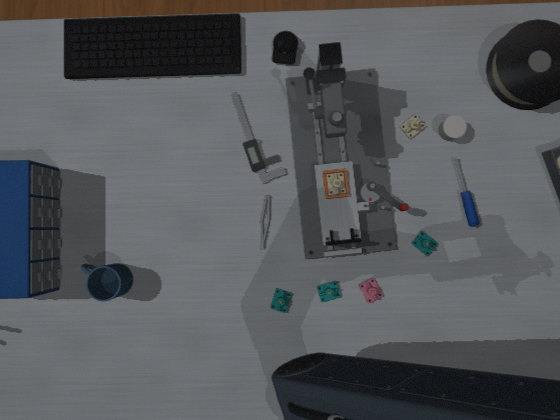

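View pics/scene1.png

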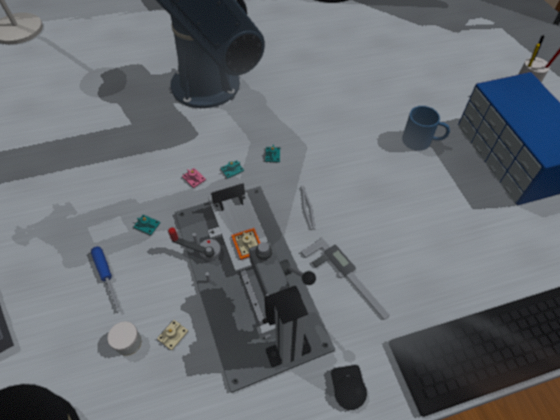

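The top view shows the press, with the red grip at (404,207), cam at (370,190), black plate at (343,238) and the orange nest holding the cream bracket at (336,183). The other cream bracket at (413,126) is the spare, and the pink and turquoise ones are decoys. The scene view agrees: grip at (174,234), nest at (246,242).

```bash
cat >> h.py <<'E'
def ray(n,uv,tcp=None):
    m=robot.camera_model(n);K=m['camera_matrix']
    d=np.linalg.inv(K)@[uv[0],uv[1],1.]
    if n=='wrist':
        T=np.array(m['hand_eye']);p,o=tcp;Rt=R.from_euler('xyz',o,degrees=True)
        return p+Rt.apply(T[:3,3]),Rt.apply(T[:3,:3]@d)
    return m['position'],R.from_euler('xyz',m['attitude'],degrees=True).apply(d)
def onz(n,uv,z,tcp=None):
    c,d=ray(n,uv,tcp); return c+d*(z-c[2])/d[2]
def tri(a,b):
    (c1,d1),(c2,d2)=a,b
    s=np.linalg.lstsq(np.c_[d1,-d2],c2-c1,rcond=None)[0]
    p,q=c1+s[0]*d1,c2+s[1]*d2; return (p+q)/2,np.linalg.norm(p-q)
def blob(im,lo,hi,roi,rect=False):
    x0,y0,x1,y1=roi; h=cv2.cvtColor(im[y0:y1,x0:x1],cv2.COLOR_RGB2HSV)
    m=cv2.inRange(h,lo,hi); c=max(cv2.findContours(m,cv2.RETR_EXTERNAL,cv2.CHAIN_APPROX_NONE)[0],key=cv2.contourArea)
    r=cv2.minAreaRect(c); b=cv2.boundingRect(c)
    return np.array(r[0])+[x0,y0],r,b,cv2.boxPoints(r)+[x0,y0]
E
python3 - <<'E'
from h import *
t=cv2.imread('pics/top1.png')[:,:,::-1].copy();s=cv2.imread('pics/scene1.png')[:,:,::-1].copy()
RED=((0,150,60),(4,255,255));ORG=((5,140,80),(18,255,255))
r1=blob(t,*RED,(390,190,420,220));r2=blob(s,*RED,(160,220,190,250))
o1=blob(t,*ORG,(310,160,365,210));o2=blob(s,*ORG,(225,220,270,265))
print('grip',r1[0],r2[0],tri(ray('top',r1[0]),ray('scene',r2[0])))
print('nest',o1[0],o2[0],tri(ray('top',o1[0]),ray('scene',o2[0])),o1[1][1:],onz('top',o1[0],.053),onz('scene',o2[0],.053))
q=np.array([onz('top',p,.053) for p in o1[3]]);print('nest corners',q)
W=[onz('top',p,.012) for p in[(287,78),(377,69),(398,248),(306,258)]];print(np.array(W))
c=cv2.resize(t[55:270,270:430],None,fx=2.7,fy=2.7,interpolation=cv2.INTER_CUBIC);cv2.imwrite('pics/c1.png',c[:,:,::-1])
E
```

```text
grip [403.73076725 207.15384674] [172.40000153 232.30000114] (array([ 0.54652382, -0.17104924,  0.07255241]), np.float64(0.0003312036861643651))
nest [335.57926559 183.21341705] [240.30300426 245.38086319] (array([ 0.60648208, -0.02752086,  0.04345222]), np.float64(0.01523462398668989)) ((27.055727005004883, 22.748897552490234), 83.6598129272461) [ 0.60735924 -0.01921558  0.053     ] [ 0.61003094 -0.03554187  0.053     ]
nest corners [[ 0.63681475  0.00979005  0.053     ]
 [ 0.64125485 -0.04321964  0.053     ]
 [ 0.57801479 -0.04811183  0.053     ]
 [ 0.57354786  0.00472884  0.053     ]]
[[ 0.87298331  0.08775398  0.012     ]
 [ 0.88836475 -0.13284541  0.012     ]
 [ 0.45121249 -0.16716224  0.012     ]
 [ 0.43271475  0.0536337   0.012     ]]
```

View pics/c1.png

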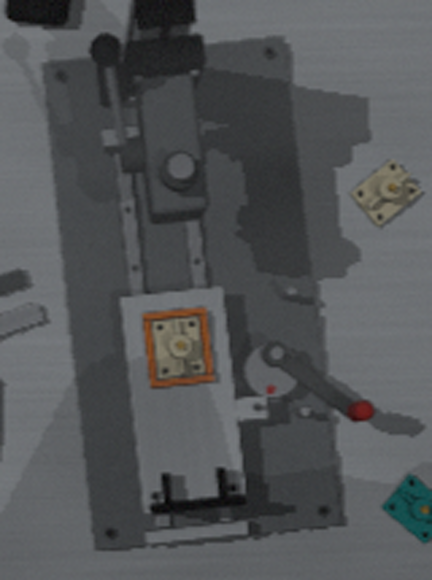

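```bash
cat >> h.py <<'E'
def off(target,t=None):
    s=robot.sense();Rt=R.from_euler('xyz',s['orientation'],degrees=True)
    return Rt.inv().apply(np.array(target)-s['tcp_pos'])*1000
E
python3 - <<'E'
from h import *
print('pivot',onz('top',(372.2,185.4),.049),'nest floor rim',onz('top',(335.6,183.2),.053))
for p in[(152,510),(245,500)]: print('plate top',onz('top',(p[0]/2.7+270,p[1]/2.7+55),.084))
s=robot.sense();print(R.from_euler('xyz',s['orientation'],degrees=True).as_matrix().round(3))
print(off((.526,-.153,.2)), robot.camera_model('wrist'))
E
```

```text
pivot [ 0.60023811 -0.10497357  0.049     ] nest floor rim [ 0.60738938 -0.01926494  0.053     ]
plate top [0.46752708 0.00889448 0.084     ]
plate top [ 0.47394209 -0.06907092  0.084     ]
[[-0.001  0.452 -0.892]
 [ 0.002 -0.892 -0.452]
 [-1.    -0.002 -0.   ]]
[  31.05161622 -250.13365845 -399.95545476] {'camera_matrix': array([[372.92926727,   0.        , 286.11468067],
       [  0.        , 372.92926727, 207.59509932],
       [  0.        ,   0.        ,   1.        ]]), 'hand_eye': array([[-1.22226887e-03, -3.17570003e-01,  9.48234043e-01,
        -1.42852901e-01],
       [ 9.99999235e-01, -2.05856544e-04,  1.22005119e-03,
         8.48526040e-04],
       [-1.92251476e-04,  9.48234808e-01,  3.17570011e-01,
        -8.17503598e-02],
       [ 0.00000000e+00,  0.00000000e+00,  0.00000000e+00,
         1.00000000e+00]])}
```

```bash
python3 -m crank '[{"gripper":0,"offset":[30,-250,-395],"turn":66},{"gripper":0,"offset":[30,-250,-395],"turn":66},{"gripper":0,"offset":[30,-250,-395],"turn":66},{"gripper":0,"offset":[30,-250,-395],"turn":66},{"gripper":0,"offset":[30,-250,-395],"turn":66},{"gripper":0,"offset":[30,-250,-395],"turn":66},{"gripper":0,"offset":[30,-250,-395],"turn":66},{"gripper":0,"offset":[30,-250,-395],"turn":66},{"gripper":0,"offset":[30,-250,-395],"turn":66},{"gripper":0,"offset":[30,-250,-395],"turn":66},{"gripper":0,"offset":[30,-250,-395],"turn":66},{"gripper":0,"offset":[30,-250,-395],"turn":66},{"gripper":0,"offset":[30,-250,-395],"turn":66},{"gripper":0,"offset":[30,-250,-395],"turn":66},{"gripper":0,"offset":[30,-250,-395],"turn":66},{"gripper":0,"offset":[30,-250,-395],"turn":66}]'
python3 - <<'E'
from h import *
s=robot.sense();print(s['joint_positions'].round(1),s['tcp_pos'],s['wrist_force'],s['gripper_width'])
print(R.from_euler('xyz',s['orientation'],degrees=True).as_matrix().round(3))
im=snap('wrist','w1');r=blob(im,(0,150,60),(4,255,255),(0,0,560,420));print(r[:2],onz('wrist',r[0],.072,(s['tcp_pos'],s['orientation'])))
print(off((.5217,-.1508,.06)))
E
```

```text
clock: 1.43
tcp_pos: [0.5214, -0.157, 0.2012]
orientation: [62.1, 90.0, -157.1]
wrist_force: [0.2, 0.5, 1.1]
gripper_width: -0.003
[-28.5  26.3  95.5  -0.   58.2 100.7] [ 0.52135085 -0.15704032  0.2012232 ] [0.18425067 0.45716275 1.10752312] -0.00327744191742433
[[-0.    -0.632 -0.775]
 [-0.    -0.775  0.632]
 [-1.     0.     0.   ]]
(array([276.1000061 , 160.19999695]), ((276.1000061035156, 160.1999969482422), (21.187259674072266, 19.28989028930664), 18.43494987487793)) [ 0.5478359  -0.16973301  0.072     ]
[141.25808309  -5.27965044   3.74367723]
```

View pics/w1.png

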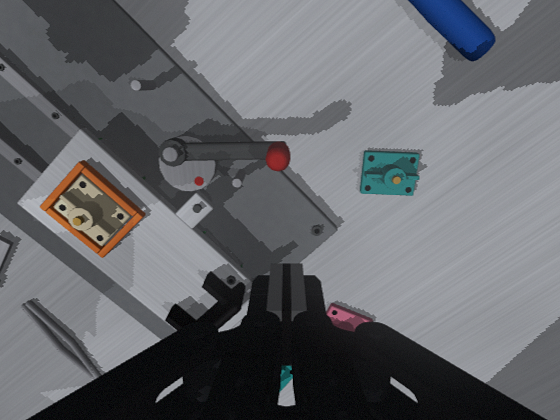

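```bash
python3 -m crank '[{"gripper":0,"offset":[35,-5,4],"turn":0},{"gripper":0,"offset":[70,-5,4],"turn":0},{"gripper":0,"offset":[100,-5,4],"turn":0},{"gripper":0,"offset":[125,-5,4],"turn":0},{"gripper":0,"offset":[141,-5,4],"turn":0},{"gripper":0,"offset":[141,-5,4],"turn":0},{"gripper":0,"offset":[141,-5,4],"turn":0}]'
python3 - <<'E'
from h import *
s=robot.sense();print(s['tcp_pos'],s['orientation'],off((.5217,-.1508,.06)))
for f in range(0,85,4):
    a=np.radians(f);d=20;print(f,round(85*np.cos(a)-85+d*np.sin(a)),round(-(85*np.sin(a)-d*np.cos(a)+32)))
E
```

```text
clock: 2.07
tcp_pos: [0.5212, -0.1506, 0.0597]
orientation: [13.1, 89.9, 153.9]
wrist_force: [1.2, -0.7, 0.9]
gripper_width: 0.002
[ 0.52115597 -0.15058663  0.05974895] [ 13.132362    89.89134657 153.87784794] [-0.25215397 -0.17891402 -0.55581863]
0 0 -12
4 1 -18
8 2 -24
12 2 -30
16 2 -36
20 2 -42
24 1 -48
28 -1 -54
32 -2 -60
36 -4 -66
40 -7 -71
44 -10 -77
48 -13 -82
52 -17 -87
56 -21 -91
60 -25 -96
64 -30 -100
68 -35 -103
72 -40 -107
76 -45 -110
80 -51 -112
84 -56 -114
```

```bash
python3 -m crank '[{"gripper":0,"offset":[0,0,-6],"turn":0},{"gripper":0,"offset":[0,0,-12],"turn":0},{"gripper":0,"offset":[0,1,-18],"turn":-4},{"gripper":0,"offset":[0,2,-24],"turn":-8},{"gripper":0,"offset":[0,2,-30],"turn":-12},{"gripper":0,"offset":[0,2,-36],"turn":-16},{"gripper":0,"offset":[0,2,-42],"turn":-20},{"gripper":0,"offset":[0,1,-48],"turn":-24},{"gripper":0,"offset":[0,-1,-54],"turn":-28},{"gripper":0,"offset":[0,-2,-60],"turn":-32},{"gripper":0,"offset":[0,-4,-66],"turn":-36},{"gripper":0,"offset":[0,-7,-71],"turn":-40},{"gripper":0,"offset":[0,-10,-77],"turn":-44},{"gripper":0,"offset":[0,-13,-82],"turn":-48},{"gripper":0,"offset":[0,-13,-82],"turn":-48}]'
python3 - <<'E'
from h import *
P=np.array([.6002,-.105])
s=robot.sense();t=(s['tcp_pos'],s['orientation']);print(s['joint_positions'].round(1))
im=snap('wrist','w2');r=blob(im,(0,150,60),(4,255,255),(0,0,560,420));g=onz('wrist',r[0],.076,t);v=g[:2]-P
print(r[:2],g,np.hypot(*v),np.degrees(np.arctan2(v[1],v[0]))-4.5-211.5+360)
M=R.from_euler('xyz',t[1],degrees=True).as_matrix();print(M.round(3),'tcp-grip in tool',M.T@(t[0]-g))
E
```

```text
clock: 3.32
tcp_pos: [0.5948, -0.192, 0.0617]
orientation: [140.7, 89.9, -30.4]
wrist_force: [-0.8, 1.6, 0.3]
gripper_width: 0.001
[-28.1  42.8  89.2  -0.   47.9  53. ]
(array([281.60211182, 258.87890625]), ((281.60211181640625, 258.87890625), (45.670780181884766, 42.34321594238281), 16.927513122558594)) [ 0.61278452 -0.18839007  0.076     ] 0.08433430288538593 62.58183705952291
[[ 0.002  0.155 -0.988]
 [-0.001 -0.988 -0.155]
 [-1.     0.001 -0.001]] tcp-grip in tool [0.01424476 0.00077391 0.01838329]
```

View pics/w2.png

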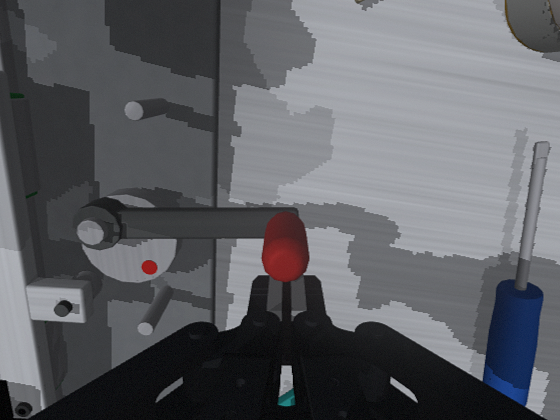

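The lever is at about 62° and the fingertips sit squarely behind the grip at (284,250). The far stop pin is at (135,110). I'll continue the arc.

```bash
python3 -m crank '[{"gripper":0,"offset":[0,2,-9],"turn":-6},{"gripper":0,"offset":[0,2,-18],"turn":-12},{"gripper":0,"offset":[0,2,-27],"turn":-18},{"gripper":0,"offset":[0,1,-36],"turn":-24},{"gripper":0,"offset":[0,-1,-45],"turn":-30},{"gripper":0,"offset":[0,-4,-54],"turn":-36},{"gripper":0,"offset":[0,-8,-62],"turn":-42},{"gripper":0,"offset":[0,-13,-70],"turn":-48},{"gripper":0,"offset":[0,-16,-73],"turn":-51},{"gripper":0,"offset":[0,-19,-77],"turn":-54},{"gripper":0,"offset":[0,-21,-79],"turn":-56},{"gripper":0,"offset":[0,-21,-79],"turn":-56},{"gripper":0,"offset":[0,-21,-79],"turn":-56}]'
cat >> h.py <<'E'
def cam(n):
    P=np.array([.6002,-.105]);s=robot.sense();t=(s['tcp_pos'],s['orientation'])
    im=snap('wrist',n);r=blob(im,(0,150,60),(4,255,255),(0,0,560,420));g=onz('wrist',r[0],.076,t);v=g[:2]-P
    M=R.from_euler('xyz',t[1],degrees=True).as_matrix()
    print(s['wrist_force'],g,np.hypot(*v),np.degrees(np.arctan2(v[1],v[0]))-4.5-211.5+360,'tcp-grip in tool',M.T@(t[0]-g));return M
E
python3 -c "
from h import *
print(cam('w3').round(3))"
```

```text
clock: 4.45
tcp_pos: [0.6685, -0.1608, 0.0613]
orientation: [35.9, 89.8, -79.3]
wrist_force: [-1.9, -4.3, 0.1]
gripper_width: 0.002
[-1.94128904 -4.29468977  0.12958895] [ 0.67914453 -0.14123101  0.076     ] 0.0868615250960534 119.34759199947268 tcp-grip in tool [ 0.014721   -0.00127051  0.0222101 ]
[[ 0.001  0.905 -0.426]
 [-0.004 -0.426 -0.905]
 [-1.     0.002  0.003]]
```

View pics/w3.png

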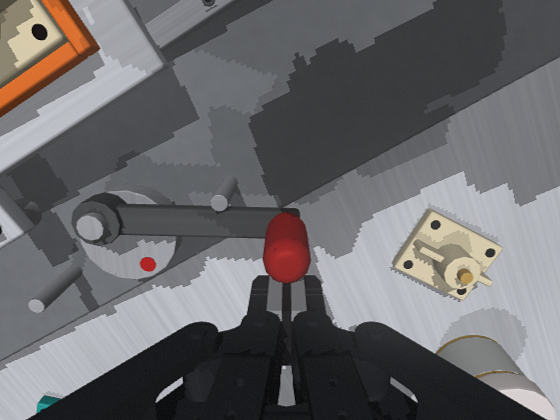

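The stop pin at (220,202) now appears to touch the lever bar. A few mm more should raise the force if it's really at the stop.

```bash
python3 -m crank '[{"gripper":0,"offset":[0,0,-2],"turn":0},{"gripper":0,"offset":[0,0,-4],"turn":0},{"gripper":0,"offset":[0,0,-5],"turn":0},{"gripper":0,"offset":[0,0,-5],"turn":0}]'
python3 -c "
from h import *
cam('w4')"
```

```text
clock: 4.83
tcp_pos: [0.6687, -0.1605, 0.0614]
orientation: [7.2, 89.4, -107.9]
wrist_force: [-7.5, -15.0, 0.6]
gripper_width: -0.001
[ -7.50550337 -15.03971277   0.58785323] [ 0.6787831  -0.14049841  0.076     ] 0.08622899928439186 119.68983778870617 tcp-grip in tool [ 0.01483583 -0.00061881  0.02221623]
```

The force rose to 17 N with no movement, so the cam is at its stop. Now retreat and lift.

```bash
python3 -m crank '[{"gripper":0,"offset":[0,0,10],"turn":0},{"gripper":0,"offset":[0,0,25],"turn":0},{"gripper":0,"offset":[-30,0,25],"turn":0},{"gripper":0,"offset":[-70,0,25],"turn":0},{"gripper":0,"offset":[-110,0,25],"turn":0},{"gripper":0,"offset":[-140,0,25],"turn":0},{"gripper":0,"offset":[-140,0,25],"turn":0},{"gripper":0,"offset":[-140,0,25],"turn":0}]'
python3 -c "
from h import *
print(off((.423,-.0345,.2)),robot.sense()['joint_positions'])"
```

```text
clock: 5.55
tcp_pos: [0.6617, -0.1776, 0.204]
orientation: [94.9, 89.6, -20.3]
wrist_force: [-0.8, 0.8, -0.3]
gripper_width: -0.002
[   1.91265719 -276.90025083  -27.81762147] [-2.43588728e+01  3.63980910e+01  7.45873832e+01  3.30862657e-02
  6.85813110e+01  8.28586460e-01]
```

```bash
python3 -m crank '[{"gripper":0,"offset":[2,-40,-4],"turn":-5},{"gripper":0,"offset":[2,-80,-8],"turn":-10},{"gripper":0,"offset":[2,-120,-12],"turn":-15},{"gripper":0,"offset":[2,-160,-16],"turn":-20},{"gripper":0,"offset":[2,-200,-20],"turn":-25},{"gripper":0,"offset":[2,-240,-24],"turn":-30},{"gripper":0,"offset":[2,-265,-27],"turn":-30},{"gripper":0,"offset":[2,-277,-28],"turn":-30},{"gripper":0,"offset":[2,-277,-28],"turn":-30},{"gripper":0,"offset":[2,-277,-28],"turn":-30}]'
python3 - <<'E'
from h import *
s=robot.sense();print(s['joint_positions'],R.from_euler('xyz',s['orientation'],degrees=True).as_matrix().round(3),off((.423,-.0345,.064)))
t=snap('top','top2');c=cv2.resize(t[55:270,270:430],None,fx=2.7,fy=2.7,interpolation=cv2.INTER_CUBIC);cv2.imwrite('pics/c2.png',c[:,:,::-1])
E
```

```text
clock: 6.38
tcp_pos: [0.4223, -0.034, 0.1982]
orientation: [64.3, 89.9, -20.9]
wrist_force: [1.3, -1.1, 0.2]
gripper_width: 0.001
[-1.97921167e+01  1.79243346e+01  1.11959046e+02 -2.49087847e-03
  5.00147536e+01 -2.46347898e+01] [[ 0.002  0.996  0.084]
 [-0.001  0.084 -0.996]
 [-1.     0.002  0.001]] [134.23896374   0.41645606   0.42890561]
```

View pics/c2.png

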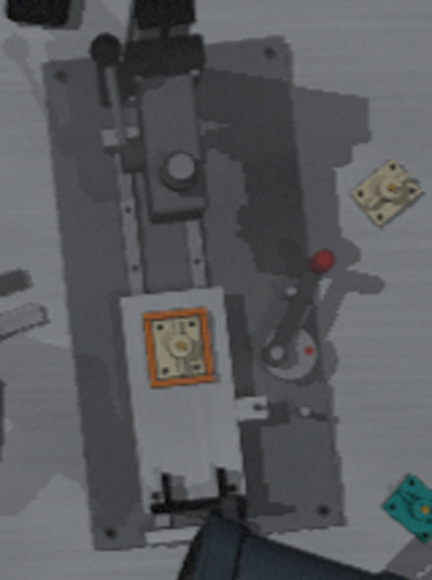

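The lever rests against its far pin and the shuttle hasn't moved. Descend behind the push plate.

```bash
python3 -m crank '[{"gripper":0,"offset":[35,0,0],"turn":0},{"gripper":0,"offset":[70,0,0],"turn":0},{"gripper":0,"offset":[105,0,0],"turn":0},{"gripper":0,"offset":[125,0,0],"turn":0},{"gripper":0,"offset":[135,0,0],"turn":0},{"gripper":0,"offset":[135,0,0],"turn":0}]'
python3 -m crank '[{"gripper":0,"offset":[0,8,0],"turn":0},{"gripper":0,"offset":[0,16,0],"turn":0},{"gripper":0,"offset":[0,22,0],"turn":0},{"gripper":0,"offset":[0,26,0],"turn":0},{"gripper":0,"offset":[0,30,0],"turn":0},{"gripper":0,"offset":[0,34,0],"turn":0},{"gripper":0,"offset":[0,39,0],"turn":0},{"gripper":0,"offset":[0,45,0],"turn":0},{"gripper":0,"offset":[0,51,0],"turn":0},{"gripper":0,"offset":[0,57,0],"turn":0},{"gripper":0,"offset":[0,63,0],"turn":0},{"gripper":0,"offset":[0,69,0],"turn":0},{"gripper":0,"offset":[0,75,0],"turn":0},{"gripper":0,"offset":[0,80,0],"turn":0},{"gripper":0,"offset":[0,83,0],"turn":0},{"gripper":0,"offset":[0,85,0],"turn":0}]'
python3 - <<'E'
from h import *
t=snap('wrist','w5');b=snap('top','top3');cv2.imwrite('pics/j3.png',np.hstack([cv2.resize(t,(400,300)),cv2.resize(b[70:280,250:460],(300,300))])[:,:,::-1])
E
```

```text
clock: 6.93
tcp_pos: [0.4224, -0.0346, 0.0605]
orientation: [-114.3, 89.8, 160.5]
wrist_force: [-0.4, 0.1, -0.1]
gripper_width: -0.002
clock: 8.27
tcp_pos: [0.5064, -0.0262, 0.0632]
orientation: [99.6, 90.0, 14.4]
wrist_force: [-2.1, -0.6, 1.3]
gripper_width: 0.0
```

View pics/j3.png

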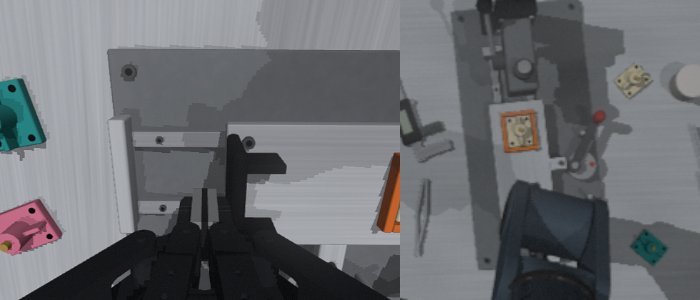

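The fingertips are square on the push plate, about halfway along, with the bracket seated and the lever still at its pin. Continue.

```bash
python3 -m crank '[{"gripper":0,"offset":[0,3,0],"turn":0},{"gripper":0,"offset":[0,7,0],"turn":0},{"gripper":0,"offset":[0,12,0],"turn":0},{"gripper":0,"offset":[0,17,0],"turn":0},{"gripper":0,"offset":[0,22,0],"turn":0},{"gripper":0,"offset":[0,27,0],"turn":0},{"gripper":0,"offset":[0,32,0],"turn":0},{"gripper":0,"offset":[0,37,0],"turn":0},{"gripper":0,"offset":[0,42,0],"turn":0},{"gripper":0,"offset":[0,47,0],"turn":0},{"gripper":0,"offset":[0,51,0],"turn":0},{"gripper":0,"offset":[0,54,0],"turn":0},{"gripper":0,"offset":[0,56,0],"turn":0},{"gripper":0,"offset":[0,58,0],"turn":0},{"gripper":0,"offset":[0,60,0],"turn":0},{"gripper":0,"offset":[0,60,0],"turn":0}]'
```

```text
clock: 9.7
tcp_pos: [0.5662, -0.0211, 0.0634]
orientation: [95.2, 89.9, 10.1]
wrist_force: [-0.6, -1.3, -0.8]
gripper_width: 0.003
```

```bash
python3 -m crank '[{"gripper":0,"offset":[0,2,0],"turn":0},{"gripper":0,"offset":[0,4,0],"turn":0},{"gripper":0,"offset":[0,6,0],"turn":0},{"gripper":0,"offset":[0,8,0],"turn":0},{"gripper":0,"offset":[0,8,0],"turn":0}]'
```

```text
clock: 10.12
tcp_pos: [0.5744, -0.0204, 0.0634]
orientation: [91.1, 89.9, 5.9]
wrist_force: [-1.6, -1.1, -0.4]
gripper_width: 0.001
```

```bash
python3 -m crank '[{"gripper":0,"offset":[0,1,0],"turn":0},{"gripper":0,"offset":[0,3,0],"turn":0},{"gripper":0,"offset":[0,5,0],"turn":0},{"gripper":0,"offset":[0,5,0],"turn":0}]'
```

```text
clock: 10.45
tcp_pos: [0.5747, -0.0203, 0.0634]
orientation: [-94.7, 89.5, -179.7]
wrist_force: [-9.6, -5.5, 7.6]
gripper_width: -0.004
```

```bash
python3 -m crank '[{"gripper":0,"offset":[0,2,0],"turn":0},{"gripper":0,"offset":[0,4,0],"turn":0},{"gripper":0,"offset":[0,4,0],"turn":0},{"gripper":0,"offset":[0,4,0],"turn":0}]'
python3 -m crank '[{"gripper":0,"offset":[0,-5,0],"turn":0},{"gripper":0,"offset":[0,-15,0],"turn":0},{"gripper":0,"offset":[0,-35,0],"turn":0},{"gripper":0,"offset":[0,-65,0],"turn":0},{"gripper":0,"offset":[0,-100,0],"turn":0},{"gripper":0,"offset":[-35,-120,0],"turn":0},{"gripper":0,"offset":[-70,-140,0],"turn":0},{"gripper":0,"offset":[-100,-150,0],"turn":0},{"gripper":0,"offset":[-100,-150,0],"turn":0},{"gripper":0,"offset":[-100,-150,0],"turn":0}]'
python3 - <<'E'
from h import *
t=snap('top','top4');a=snap('scene','scene4')
h=cv2.hconcat([cv2.resize(t[40:270,250:450],None,fx=2,fy=2),cv2.resize(a[190:400,160:350],None,fx=2.0,fy=2.0).copy()[:460] if 0 else cv2.resize(a[180:410,150:350],None,fx=2,fy=2)])
cv2.imwrite('pics/j4.png',h[:,:,::-1])
r=blob(t,(0,150,60),(4,255,255),(380,130,410,165));print(r[0],onz('top',r[0],.076))
E
```

```text
clock: 10.78
tcp_pos: [0.5747, -0.0202, 0.0634]
orientation: [-94.7, 89.0, -179.7]
wrist_force: [-16.4, -6.8, 12.2]
gripper_width: 0.002
clock: 11.62
tcp_pos: [0.4352, -0.0329, 0.1653]
orientation: [70.6, 89.6, -14.6]
wrist_force: [1.0, 0.3, 0.5]
gripper_width: -0.005
[389. 151.] [ 0.67621272 -0.14185135  0.076     ]
```

View pics/j4.png

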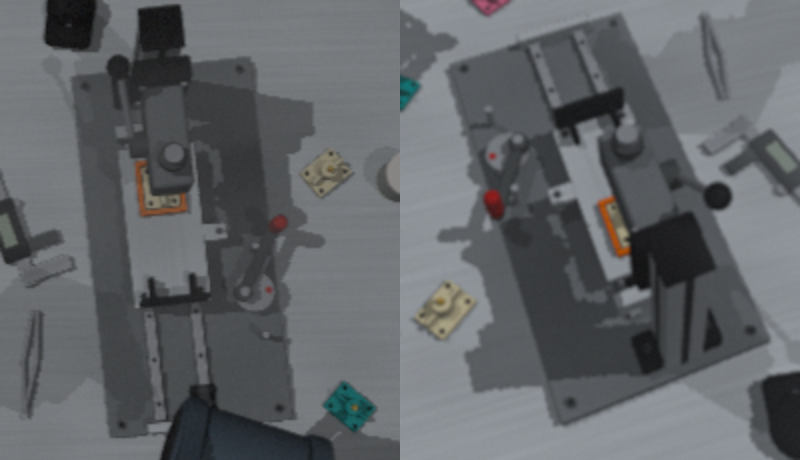

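```bash
python3 - <<'E'
from h import *
def edge(f,x0,x1,y0,y1):   # rear edge (lowest dark row) of black plate
    g=cv2.cvtColor(cv2.imread(f),cv2.COLOR_BGR2GRAY).astype(float);g=cv2.GaussianBlur(g,(3,3),0)
    u=np.arange(x0,x1);v=[y0+np.argmax(np.diff(g[y0:y1,x],axis=0)) +.5 for x in u]
    return u.mean(),np.median(v)
a=edge('pics/top1.png',332,356,236,250);b=edge('pics/top4.png',327,350,185,200)
A,B=onz('top',a,.084),onz('top',b,.084);print(a,b,A,B,(B-A)[:2]@[np.cos(np.radians(4.5)),np.sin(np.radians(4.5))])
E
```

```text
(np.float64(343.5), np.float64(246.5)) (np.float64(338.0), np.float64(196.5)) [ 0.46068476 -0.02973923  0.084     ] [ 0.57421189 -0.02094452  0.084     ] 0.1138671875552424
```

```bash
python3 - <<'E'
from h import *
a=cv2.imread('pics/top1.png');b=cv2.imread('pics/top4.png')
# nest rear orange edge
for f,roi in((a,(310,160,365,210)),(b,(310,110,365,160))):
    r=blob(f[:,:,::-1].copy(),(5,140,80),(18,255,255),roi); x,y=r[3][np.argsort(r[3][:,1])[-2:]].mean(0)
    print('nest rear',x,y,onz('top',(x,y),.053))
# white roller block on the shuttle's side: template match, sub-pixel by upsampling
u=lambda i:cv2.resize(i,None,fx=8,fy=8,interpolation=cv2.INTER_CUBIC)
for n,(x0,y0,x1,y1),z in(('block',(354,198,370,214),.044),('plate',(322,226,364,240),.084)):
    s=u(b[y0-65:y1-35,x0-20:x1+12]);m=cv2.matchTemplate(s,u(a[y0:y1,x0:x1]),cv2.TM_CCOEFF_NORMED);_,q,_,l=cv2.minMaxLoc(m)
    dx,dy=l[0]/8-20,l[1]/8-65;c=np.array([(x0+x1)/2,(y0+y1)/2])
    print(n,q,dx,dy,np.linalg.norm(onz('top',c+[dx,dy],z)-onz('top',c,z)))
E
```

```text
nest rear 337.0731658935547 196.65853881835938 [ 0.57578204 -0.0217      0.053     ]
nest rear 331.3438377380371 146.01644134521484 [ 0.69524458 -0.01206149  0.053     ]
block 0.9304783940315247 -5.75 -50.375 0.11971589756694656
plate 0.948123574256897 -5.875 -51.75 0.11828436728679508
```

Three checks (nest 119.8 mm, block 119.7 mm, plate 118.3 mm) and the hard stop all agree that the shuttle is home.

```bash
python3 -c "
from bench import robot
print(robot.sense()['wrist_force']);print(robot.sign_off())"
```

```text
[0.26612819 0.12327818 0.43232833]
the job is handed in; nothing more can be done
None
```

I pushed the cam lever round to its far stop pin first, then pushed the shuttle home by its push plate, backed the arm clear and handed in the job at about 12 s. `sign_off` gave no verdict, so the points below are my own checks.

- **Cam:** At the far pin the force rose from about 5 to 17 N with no further movement. The wrist camera put the lever at about 119–120°, against the nominal 117°. The last top and scene views show it still at its pin.
- **Shuttle:** It met a hard stop, with the force rising from about 2 to 20 N and no movement. Travel measured from the images was 119.8 mm at the nest, 119.7 mm at the roller block and 118.3 mm by matching the plate's image.
- **Disagreement:** An earlier, coarser look at the plate's rear edge gave only 113.9 mm. One pixel is about 2.3 mm there, so I trusted the finer measurements and the hard stop.
- **Bracket and bench:** The bracket lies in its nest as far as it can be seen past the press head. By eye, the neighbouring items in view had not moved; I did not measure them. The wrist force was close to zero at hand-in, so the arm was touching nothing.

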